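# Sort the loose tenons and open the hardener bottle

### The job

Get the tenon joint ready for gluing: lay the two loose tenons flat in the sorting tray, each in the bay of its own length and lined up beside the sample fixed there, and let go of them. Then open the hardener bottle in its wooden stand: press the push-and-turn safety cap down, twist it anticlockwise (seen from above) while it is pressed until it is free, and lift it straight up by about 8 cm. Finish while still holding the cap there, upright above the bottle; leave the tape measure and the thick offcut block where they are.

Things in the scene. Friction and masses are not known exactly. Their poses are not given: they have to be found in the camera images.
- long_tenon_centre (a point): centre (half-way up) of the longer loose tenon: a flat pale wooden bar 90 mm long (its own y), 28 mm wide (its own x), 16 mm thick (z up), about 40 g, lying on the bench to the right. Grasp it across its 28 mm width.
- short_tenon_centre (a point): centre (half-way up) of the shorter loose tenon, just like the other but 60 mm long (its own y), 28 mm wide (x), 16 mm thick (z). The two may have changed places.
- long_slot (a point): centre of the free space in the long bay of the fixed sorting tray, on its floor (5 mm above the bench). Tray axes: y along the tenons, x across, z up. Tray 130 x 196 mm, walls 6 mm thick, tops 14 mm above the bench. The bay is 104 mm long (y), its free space 87 mm wide (x); on its +x side a fixed sample tenon (90 mm long, 16 thick), centre 57 mm from this point.
- short_slot (a point): the same point in the short bay of the same tray, 95 mm along -y from the long one: bay 74 mm long (y), free space 87 mm wide (x), fixed sample tenon 60 mm long on its +x side with its centre 57 mm from this point.
- bottle_mouth (a point): centre of the top of the bottle's neck (hidden in the cap), 139 mm above the bench, z up. White round hardener bottle, 60 mm in diameter, with a paper band, fixed in a round wooden stand (84 mm across, 30 mm high): it neither moves nor turns. Its shoulder slopes from 60 mm wide at 88 mm height to the 24 mm neck at 104 mm.
- cap_centre (a point): centre (half-way up) of the round black ribbed safety cap: 50 mm across, 34 mm high, about 40 g, z its axis. Seated, its underside is 118 mm and its top 152 mm above the bench. Grip it across the diameter at any angle. Held down, turn it anticlockwise from above (+ about z): free after 56 degrees (0.97 rad), stops at 115; 70 to 85 is good. Not pressed, it turns a few degrees and stays locked.
- seat_spring (a joint): the spring seat in the neck under the cap: how far the cap presses it down, in m, 0 with the cap seated and locked, about -0.003 with no cap. It pushes the cap up with 5 N at 0 and 10 N at 0.0065. Pressed more than 0.005 the cap can turn; hard stop at 0.008; 0.006 to 0.007 is good. Press before you twist.
- tape_measure: tape measure, 36 x 99 mm, 66 mm high, at the back edge between tray and bottle; origin at the centre of its underside. Leave it alone.
- pad_4: wooden offcut block, 48 x 75 mm, 30 mm high, at the back right; origin at the centre of its underside. No tenon: leave it alone.
Not all that is in view belongs to the job. What is shaped like the part that bears cap_centre but green is not meant.

How it is judged (in metres and radians):
On the way, in this order (a step that is already met when the one before it is completed fails the run):
1. both tenons lie flat, let go, each in the bay of its own length (x of long_tenon_centre in the frame of long_slot between -0.045 and 0.03 m and y of long_tenon_centre in the frame of long_slot between -0.018 and 0.018 m and z of long_tenon_centre in the frame of long_slot below 0.011 m and angle between the y axis of long_tenon_centre and the y axis of long_slot, either way round below 0.3 rad and x of short_tenon_centre in the frame of short_slot between -0.045 and 0.03 m and y of short_tenon_centre in the frame of short_slot between -0.018 and 0.018 m and z of short_tenon_centre in the frame of short_slot below 0.011 m and angle between the y axis of short_tenon_centre and the y axis of short_slot, either way round below 0.3 rad and contact force between the fingers and long_tenon below 0.1 N and contact force between the fingers and short_tenon below 0.1 N), for 0.3 s.
2. the safety cap is pressed down on the bottle, not yet turned (z of cap_centre in the frame of bottle_mouth below -0.0085 m and horizontal distance between cap_centre and bottle_mouth below 0.008 m and angle between the x axis of cap_centre and the x axis of bottle_mouth, either way round below 0.2 rad), for 0.1 s.
3. the cap is twisted free, still on the neck (angle between the x axis of cap_centre and the x axis of bottle_mouth, either way round above 0.8 rad and z of cap_centre in the frame of bottle_mouth below 0.005 m and horizontal distance between cap_centre and bottle_mouth below 0.008 m), for 0.03 s.
At the end, for the whole second after the job is handed in: Cap held still in the fingers, 40 to 160 mm above its seat, within 40 mm of the bottle axis, tilt under 14 deg, clear of the bottle. Each tenon flat on the floor of its own bay, within 18 mm along and 45 mm (30 mm towards the sample) across of the slot point, in line within 0.3 rad (x of long_tenon_centre in the frame of long_slot between -0.045 and 0.03 m and y of long_tenon_centre in the frame of long_slot between -0.018 and 0.018 m and z of long_tenon_centre in the frame of long_slot below 0.011 m and angle between the y axis of long_tenon_centre and the y axis of long_slot, either way round below 0.3 rad and x of short_tenon_centre in the frame of short_slot between -0.045 and 0.03 m and y of short_tenon_centre in the frame of short_slot between -0.018 and 0.018 m and z of short_tenon_centre in the frame of short_slot below 0.011 m and angle between the y axis of short_tenon_centre and the y axis of short_slot, either way round below 0.3 rad and z of cap_centre in the frame of bottle_mouth between 0.036 and 0.156 m and horizontal distance between cap_centre and bottle_mouth below 0.04 m and angle between cap_centre's own z axis and vertical below 0.25 rad and contact force between the fingers and cap above 2 N and contact force between cap and bottle below 0.05 N and linear speed of cap below 0.03 m/s); the arm keeps its last pose, push and grip.
It fails at once if the tape measure or the offcut block is moved by more than 3 cm (distance of any of tape_measure, pad_4 from where it was at the start of the episode above 0.03 m).
It also fails if it takes over 58 s, if anything falls off the work surface, if the arm or the gripper's body presses on something with over 40 N, if the wrist force passes 120 N, or if a joint passes its speed limit or range.

### The arm

A 6-joint arm with a two-finger parallel gripper is mounted at the origin on the work surface; the furniture and walls round the work are solid. World frame = base frame: x ahead of the robot, y to its left, z up, the work surface at z = 0. Lengths are in mm, angles in rad, forces in N, time in s.
With the tool pointing down it reaches from about 275 to 850 mm from the base axis. Payload 19 kg.
Tool frame: the origin (TCP) lies on the mounting face of the last link; the fingertips stand 173 mm ahead of it and the grasp point (between the pads) lies 155 mm ahead of it; z points along the fingers, y is the line along which they close (so a half turn about z gives the same grasp; the last joint's range is limited). The gripper opens to 85 mm and grips with 20 to 120 N. Pads are 22 mm wide; open, the fingers measure 114 mm over their backs; the gripper's body (76 mm by 85 mm) begins 54 mm behind the grasp point. The pads swing forward as they close: fully open they stand 13 mm farther back than shut.
Start: joints at [-1.346, 0.15, 1.437, -0, 1.554, -0.134], TCP at [201.889, -538.379, 404.667] pointing down, gripper open.
Joint ranges: [-2.8, 2.8], [-0.68, 2.1], [0.12, 2.68], [-1.39, 4.53], [0.16, 2.79], [-2.81, 2.81]. Speed limits (rad/s): [1.89, 1.89, 2.22, 3.01, 3.01, 3.01].

### API

Orientations are given as a 3x3 rotation matrix whose columns are the frame's x, y, z axes.
In Python, from workcell import env, viewer gives the robot as it stands.
- The arm moves only by the tool jog_arm, never from a script. Its argument "plan" is a list of rows, each a list of 7 numbers: the shift along the tool's x, y, z normalised to -1 to 1, where 1 is 3 cm, then the turn, a rotation vector about the tool's x, y, z normalised to -1 to 1, where 1 is 6 degrees, then the closure, from -1 (fully open) to 1 (shut), so that 0 is half open. A call has 1 to 20 rows; each row shifts and turns the commanded pose from where the row before left it, along the tool's axes as they then stand; what a row does not reach is not made up. A row lasts 1/8 s, in which the tool goes at most 62.5 mm and 10.7 degrees, less where a joint would pass 70% of its speed; a pose out of reach is approached as far as the arm can. A call with a number of a shift or a turn outside -1 to 1 is refused whole. A call with a gripper value outside its range is refused whole. The fingers move at their own pace and stop on an object; "force" is the grip in N (left out, the last holds). Time passes only in rows, so rows that do not move let the fingers close. It gives the time, the measured TCP pose, the force, the opening and the grip force at its end, in the units of the state.
- env.state(): the state, without advancing time (a new reading comes with each control period).
- viewer.get_image(name): name is "scene" or "top"; returns the picture (480x640x3 uint8, blue, green, red); there is no depth.
- viewer.camera_model(name): a dict with "K" (3x3 intrinsics, pixels), "cam_to_world" (4x4, takes a point from camera to world coordinates). Camera axes: x right, y down, z forward; pixel columns grow to the right and rows downward; lengths in mm; the calibration is good to about 2 mm. A picture is of the moment at which its call begins. camera_model takes no time and is no camera call.
- env.sign_off(): hands the job in; it is judged then, once.
The state is a dict: "time": time; "joint_positions": joint angles; "qd": joint speeds; "joint_torque": joint torques, N m; "position": TCP position; "eef_rot": TCP orientation; "ft_force": force on the tool from outside, world axes, zero at the start; "ft_torque": the same for the moment, N m; "finger_gap": finger opening in mm; "finger_force": force on a finger pad.
Only numpy, scipy, OpenCV 4.12 (cv2) and the standard library are available. Lean on these libraries where they do the work, as an engineer would, in place of code of your own. Each camera call takes 0.05 s, during which the arm holds its last target. There are 200 camera calls.

## Working session

There is one attempt and no reset: what is moved stays moved. The work goes in short steps, Python scripts to look and compute and a tool call to move; the robot and the scene stay as the last step left them, time stands still between calls to the robot, and variables do not carry over. Pictures are saved under pics/ and viewed, at most 10 in all, crops included, and the job is handed in when it is done.

Besides the shell and the picture viewer there is one more tool, called after "Emit:" as a command line: name --pt "numbers of a row" for each row, then --argument value for the rest. jog_arm: Moves the arm, as the interface text tells. Scaled input: -1 to 1 covers 3 cm each way for a shift and 6 degrees each way for a turn. Its arguments: {"type":"object","properties":{"plan":{"type":"array"},"force":{"type":"number"}},"required":["plan"]}

```bash
mkdir -p pics; ls
python3 - <<'E'
from workcell import env, viewer
import cv2
for n in("scene","top"):
    cv2.imwrite(f"pics/{n}0.png",viewer.get_image(n)); m=viewer.camera_model(n); print(n,m["K"],m["cam_to_world"])
s=env.state(); print(s)
E
```

```text
pics
scene [[591.82779404   0.         322.93655332]
 [  0.         591.82779404 246.89864019]
 [  0.           0.           1.        ]] [[ 8.16273105e-01 -3.33165663e-01  4.71909800e-01 -1.35801454e+02]
 [-5.77272088e-01 -5.00630315e-01  6.45078464e-01 -9.45499035e+02]
 [ 2.13343581e-02 -7.98980556e-01 -6.00978299e-01  8.74450668e+02]
 [ 0.00000000e+00  0.00000000e+00  0.00000000e+00  1.00000000e+00]]
top [[492.63495744   0.         330.45433991]
 [  0.         492.63495744 240.94035177]
 [  0.           0.           1.        ]] [[-1.50723056e-02 -9.93458255e-01  1.13196825e-01  3.62162594e+02]
 [-9.99742724e-01  1.30541060e-02 -1.85492704e-02 -1.32645981e+02]
 [ 1.69502425e-02 -1.13447282e-01 -9.93399418e-01  1.09570055e+03]
 [ 0.00000000e+00  0.00000000e+00  0.00000000e+00  1.00000000e+00]]
{'time': 0.1, 'joint_positions': array([-1.34598437e+00,  1.50964277e-01,  1.43791940e+00, -1.49795855e-05,
        1.55377227e+00, -1.33984091e-01]), 'qd': array([ 0.00158788, -0.00138788, -0.00310928,  0.00044445,  0.00198654,
       -0.00111226]), 'joint_torque': array([ 6.12849923e-03, -7.14381552e+01, -5.71787846e+01,  8.03171110e-05,
        7.21036806e-03, -9.63662302e-06]), 'position': array([ 201.89447608, -538.37521756,  404.14329307]), 'eef_rot': array([[ 9.36320192e-01,  3.51147312e-01, -2.51633680e-04],
       [ 3.51147380e-01, -9.36319630e-01,  1.03320032e-03],
       [ 1.27195961e-04, -1.05576683e-03, -9.99999435e-01]]), 'ft_force': array([0.86190194, 0.42371497, 0.25717556]), 'ft_torque': array([-0.02445395, -0.01695218,  0.02335559]), 'finger_force': 0.0, 'finger_gap': 85.73667546276262}
```

View pics/top0.png

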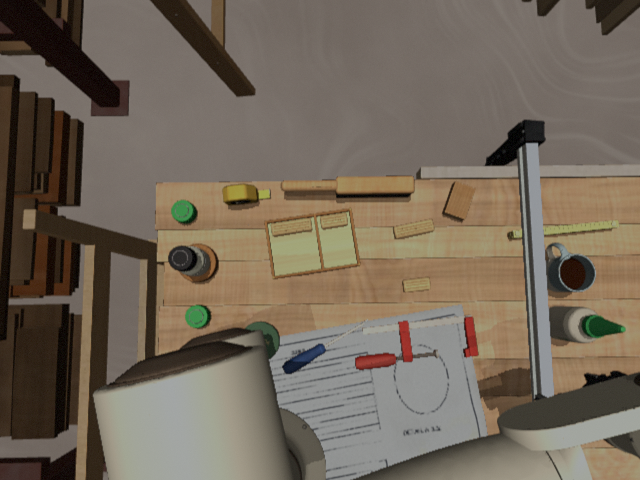

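View pics/scene0.png

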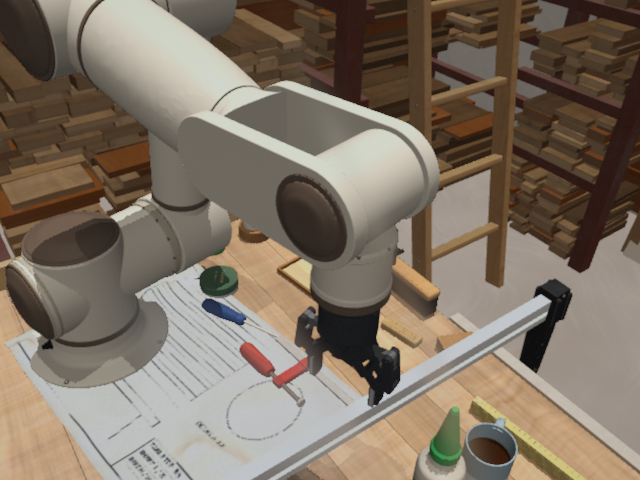

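The top view shows the long tenon at about (414,229) and the short one at (416,285). The tray is at (313,244) with its samples at the top, and the bottle with the black cap is at (182,258). The tape is at (240,194), the offcut at (459,200), and a beam stands on the right. I'll enlarge it for exact corners.

Run:
```python
import cv2
i=cv2.imread("pics/top0.png")
a=cv2.resize(i[185:300,255:445],None,fx=4.2,fy=4.2,interpolation=cv2.INTER_CUBIC)
cv2.imwrite("pics/c1.png",a)
b=cv2.resize(i[225:300,155:230],None,fx=7,fy=7,interpolation=cv2.INTER_CUBIC);cv2.imwrite("pics/c2.png",b);print(a.shape)
```

```text
(483, 798, 3)
```

View pics/c1.png

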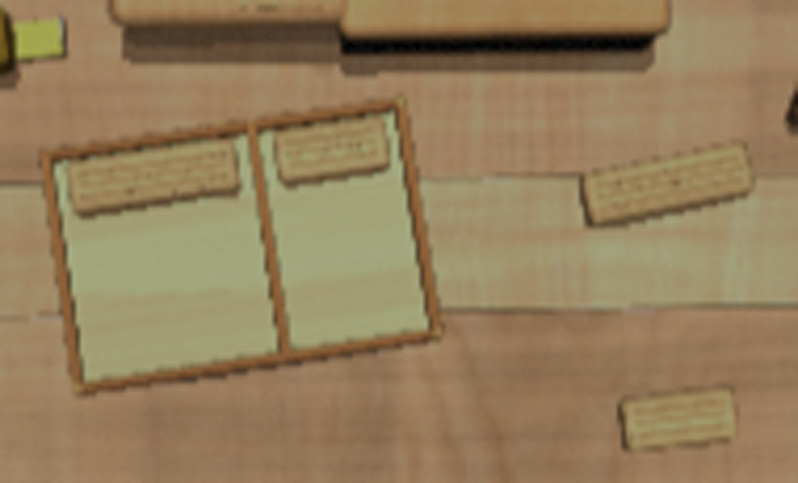

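View pics/c2.png

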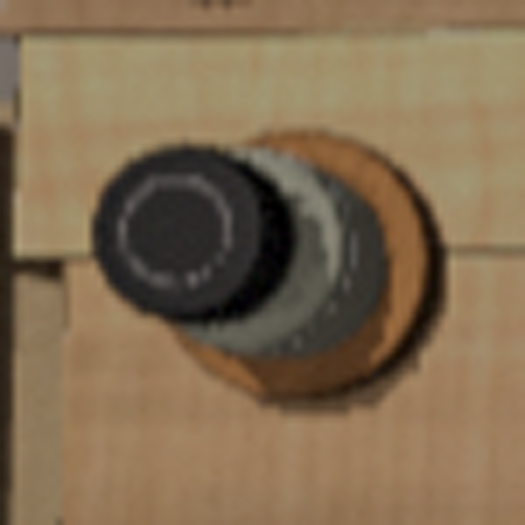

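The crop gives the tray's outer corners at about (42,155), (402,98), (440,335) and (76,390). The two tenon tops and the cap top (centre (177,232), radius 86 at ×7) are clear too. Next I'll convert these and check them against the given sizes.

```bash
cat > h.py <<'E'
import numpy as np
from workcell import env, viewer
def ray(n,p,z):
    m=viewer.camera_model(n); T=np.array(m["cam_to_world"]); 
    d=T[:3,:3]@np.linalg.solve(m["K"],[p[0],p[1],1.]); o=T[:3,3]
    return o+d*(z-o[2])/d[2]
E
python3 - <<'E'
from h import *
np.set_printoptions(precision=1,suppress=True)
def c1(p): return ((p[0]+.5)/4.2-.5+255,(p[1]+.5)/4.2-.5+185)
def c2(p): return ((p[0]+.5)/7-.5+155,(p[1]+.5)/7-.5+225)
def quad(name,P,z):
    W=np.array([ray("top",c1(p),z)[:2] for p in P]); e=np.roll(W,-1,0)-W
    a=np.degrees(np.arctan2(*( (e[0]-e[2])[::-1])))
    print(name,W.mean(0),np.linalg.norm(e,axis=1),"long-edge dir deg",a); return W
quad("long",[(584,176),(744,142),(752,184),(594,219)],16)
quad("short",[(622,400),(733,388),(736,436),(627,445)],16)
W=quad("tray",[(42,155),(402,98),(440,335),(76,390)],14)
quad("sampL",[(68,163),(236,140),(239,188),(78,210)],21)
quad("sampS",[(275,130),(385,116),(389,162),(283,182)],21)
yd=(W[0]-W[1]+W[3]-W[2]);yd/=np.linalg.norm(yd); xd=np.array([yd[1],-yd[0]])
print("ydir",yd,"xdir",xd); c=W.mean(0)
# along y: half 98; long bay centre: 98-6-52=40; short: -98+6+37=-55 ; across: bay inner 118, free 87: -59+43.5=-15.5
for n,t in(("long_slot",40),("short_slot",-55)): print(n,c+yd*t-xd*15.5)
C=ray("top",c2((177,232)),152);print("cap",C,"r",np.linalg.norm(ray("top",c2((92,232)),152)-ray("top",c2((262,232)),152))/2)
print("stand z30", ray("top",c2((306,262)),30))
for n,p in (("beam",(535,250)),):
    for z in(0,200,400):print(n,z,ray("top",p,z))
s=env.state();print(s["position"])
E
```

```text
long [ 512.7 -338.3] [87.2 22.8 86.1 23.4] long-edge dir deg -78.46234629362236
short [ 387.9 -339.7] [58.6 25.  57.2 23.5] long-edge dir deg -85.4289394472737
tray [ 482.2 -111.7] [192.7 127.4 192.2 125.2] long-edge dir deg -81.89931261094978
sampL [518.1 -67.7] [88.8 25.5 84.9 25.4] long-edge dir deg -82.84196810782316
sampS [ 531.6 -161.1] [58.4 24.6 56.7 27.9] long-edge dir deg -81.6754937580202
ydir [-0.1  1. ] xdir [1.  0.1]
long_slot [461.2 -74.3]
short_slot [ 474.6 -168.4]
cap [441.2 138.  152. ] r 23.087769472702004
stand z30 [441.6 133.3  30. ]
beam 0 [ 460.5 -613.1    0. ]
beam 200 [ 442.5 -525.4  200. ]
beam 400 [ 424.6 -437.7  400. ]
[ 201.9 -538.4  404.1]
```

Run:
```python
from h import *
np.set_printoptions(precision=1,suppress=True)
def proj(n,P):
    m=viewer.camera_model(n);T=np.linalg.inv(m["cam_to_world"]);q=m["K"]@(T[:3,:3]@P+T[:3,3]);return q[:2]/q[2]
# beam end: top px (530,140) ; height guess -> scene px
for z in range(50,450,50):
    a=ray("top",(530,142),z);b=ray("top",(540,395),z)
    print(z,a,proj("scene",a),b,proj("scene",b))
s=env.state();R=s["eef_rot"];p=s["position"]
for y in(-57,57):
  t=p+R@[0,y,160];print(t,proj("scene",t),proj("top",t))
```

```text
50 [ 694.9 -595.    50. ] [566.4 356.7] [ 153.5 -582.7   50. ] [329.2 507.1]
100 [ 678.9 -572.9  100. ] [558.2 334.2] [ 163.5 -561.2  100. ] [327.  473.1]
150 [ 663.  -550.8  150. ] [549.7 310.7] [ 173.4 -539.7  150. ] [324.8 438.3]
200 [ 647.1 -528.7  200. ] [540.7 286.2] [ 183.4 -518.1  200. ] [322.6 402.4]
250 [ 631.2 -506.6  250. ] [531.4 260.6] [ 193.4 -496.6  250. ] [320.2 365.6]
300 [ 615.3 -484.5  300. ] [521.6 233.8] [ 203.4 -475.1  300. ] [317.9 327.8]
350 [ 599.4 -462.4  350. ] [511.4 205.7] [ 213.3 -453.6  350. ] [315.4 288.8]
400 [ 583.5 -440.3  400. ] [500.6 176.2] [ 223.3 -432.1  400. ] [312.9 248.7]
[ 181.8 -484.8  244.2] [308.5 366.7] [532.  401.5]
[ 221.9 -591.6  244.1] [379.5 405. ] [592.7 376. ]
```

Emit:
jog_arm --pt "0 0 0 0 0 -1 -1" --pt "0 0 0 0 0 -1 -1" --pt "0 0 0 0 0 -1 -1" --pt "0 0 0 0 0 -1 -1" --pt "0 0 0 0 0 -1 -1" --pt "0 0 0 0 0 -1 -1" --pt "0 0 0 0 0 -1 -1" --pt "0 0 0 0 0 -1 -1" --pt "0 0 0 0 0 -1 -1" --pt "0 0 0 0 0 -1 -1" --pt "0 0 0 0 0 -1 -1" --pt "0 0 0 0 0 -1 -1" --pt "0 0 0 0 0 -1 -1" --pt "0 0 0 0 0 -0.5 -1" --force 40

```text
time: 1.85
position: [201.9, -538.4, 404.3]
eef_rot: [[-0.203, 0.979, -0.0], [0.979, 0.203, 0.001], [0.001, 0.0, -1.0]]
ft_force: [0.6, -0.5, 0.6]
finger_gap: 85.4
finger_force: 0.0
```

Emit:
jog_arm --pt "0.37 0.96 0 0 0 0 -0.5" --pt "0.37 0.96 0 0 0 0 -0.5" --pt "0.37 0.96 0 0 0 0 -0.5" --pt "0.37 0.96 0 0 0 0 -0.5" --pt "0.37 0.96 0 0 0 0 -0.5" --pt "0.37 0.96 0 0 0 0 -0.5" --pt "0.37 0.96 0 0 0 0 -0.5" --pt "0.37 0.96 0 0 0 0 -0.5" --pt "0.37 0.96 0 0 0 0 -0.5" --pt "0.37 0.96 0 0 0 0 -0.5" --pt "0.37 0.96 0 0 0 0 -0.5" --pt "0.37 0.96 0 0 0 0 -0.5" --pt "0 0 0 0 0 0 -0.5" --pt "0 0 0 0 0 0 -0.5"

```text
time: 3.6
position: [513.5, -338.8, 404.4]
eef_rot: [[-0.201, 0.98, -0.001], [0.98, 0.201, 0.0], [0.0, -0.001, -1.0]]
ft_force: [-0.3, -0.6, 0.2]
finger_gap: 63.8
finger_force: 0.0
```

```bash
cat >> h.py <<'E'
def go(x,y,z,ydeg=None):
    s=env.state();R=s["eef_rot"];d=R.T@(np.array([x,y,z])-s["position"])/30
    a=np.degrees(np.arctan2(R[1,1],R[0,1])); print("t",round(s["time"],2),"pos",s["position"].round(1),"yang",round(a,1),"tilt",R[:2,2].round(4),"gap",round(s["finger_gap"],1),"units",d.round(2), "turn",None if ydeg is None else round((a-ydeg)/6,2))
E
python3 -c "
from h import *
import cv2
go(513,-338,300,11.5)
cv2.imwrite('pics/s1.png',viewer.get_image('scene'));cv2.imwrite('pics/t1.png',viewer.get_image('top'))"
```

```text
t 3.6 pos [ 513.5 -338.8  404.4] yang 11.6 tilt [-0.0007  0.0004] gap 63.8 units [ 0.03 -0.01  3.48] turn 0.01
```

View pics/s1.png

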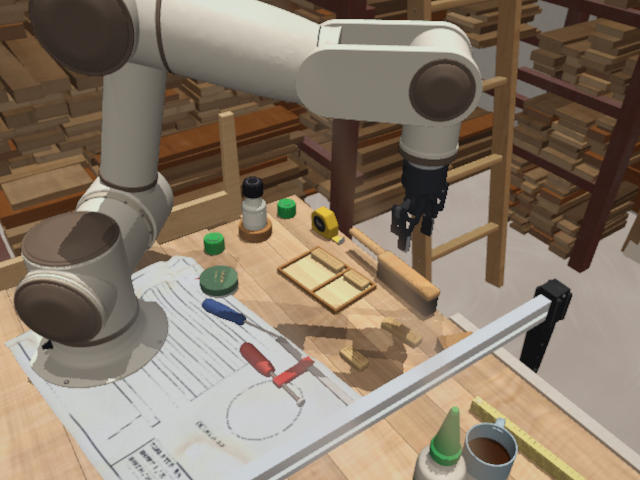

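The scene view now shows everything clearly: long tenon at about (402,331), short at (355,357), tray at (326,277) and black cap at (252,187). I'll cross-check by overlaying my estimates on this view.

Run:
```python
from h import *
import cv2
i=cv2.imread("pics/s1.png")
m=viewer.camera_model("scene");T=np.linalg.inv(m["cam_to_world"])
def proj(P):
    q=m["K"]@(T[:3,:3]@np.array(P,float)+T[:3,3]);return q[:2]/q[2]
k=4; ox,oy=225,160
big=cv2.resize(i[oy:oy+220,ox:ox+200],None,fx=k,fy=k,interpolation=cv2.INTER_CUBIC)
def poly(Ps,col=(0,0,255)):
    q=np.array([[(u-ox+.5)*k,(v-oy+.5)*k] for u,v in map(proj,Ps)]).round().astype(int);cv2.polylines(big,[q],True,col,1)
def rect(cx,cy,z,L,w,deg):
    a=np.radians(deg);u=np.array([np.cos(a),np.sin(a)]);v=np.array([-u[1],u[0]])
    poly([[*(np.array([cx,cy])+u*L/2*s+v*w/2*t),z] for s,t in((1,1),(1,-1),(-1,-1),(-1,1))])
rect(512.7,-338.3,16,90,28,101.5);rect(387.9,-339.7,16,60,28,94.6);rect(482.2,-111.7,14,196,130,98.1)
for z,r in((152,25),(118,25)): poly([[441.2+r*np.cos(t),137.5+r*np.sin(t),z] for t in np.linspace(0,6.28,40)])
o=np.vstack([big[:300,:320],big[:300,:320]*0]);big2=cv2.resize(big,(727,800))
cv2.imwrite("pics/o1.png",np.hstack([big[40:340,30:250],big[320:620,180:600],][:2])); cv2.imwrite("pics/o2.png",big[600:860,400:800])
a=np.zeros((600,800,3),np.uint8);a[:300,:220]=big[40:340,30:250];a[:300,230:650]=big[320:620,180:600];a[310:570,:400]=big[600:860,400:800];cv2.imwrite("pics/o.png",a)
```

```text
(no output)
```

View pics/o.png

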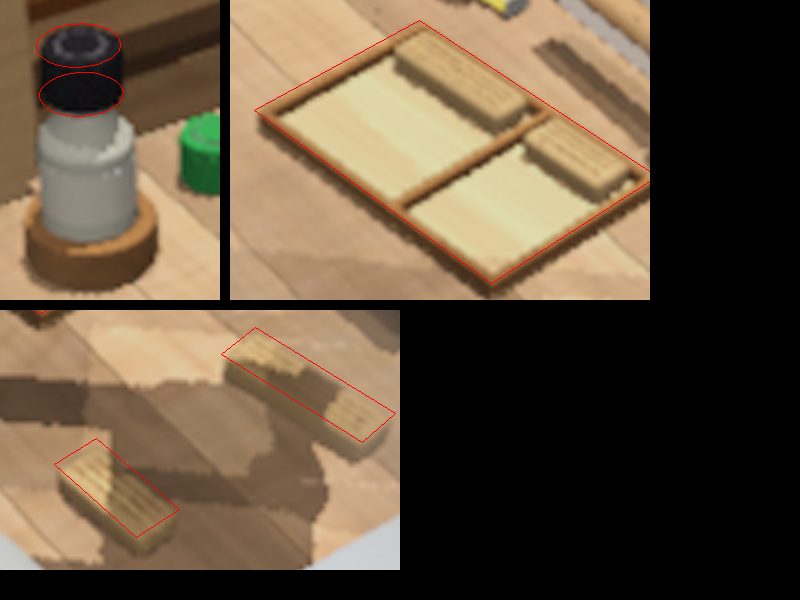

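The estimates agree in both views to about 2 mm, so I'll descend on the long tenon.

Emit:
jog_arm --pt "0 0 1 0 0 0 -0.5" --pt "0 0 1 0 0 0 -0.5" --pt "0 0 1 0 0 0 -0.5" --pt "0 0 1 0 0 0 -0.5" --pt "0 0 1 0 0 0 -0.5" --pt "0 0 1 0 0 0 -0.5" --pt "0 0 0.8 0 0 0 -0.5" --pt "0 0 0.5 0 0 0 -0.5" --pt "0 0 0.35 0 0 0 -0.5" --pt "0 0 0 0 0 0 -0.5" --pt "0 0 0 0 0 0 1" --pt "0 0 0 0 0 0 1" --pt "0 0 0 0 0 0 1" --pt "0 0 0 0 0 0 1" --pt "0 0 0 0 0 0 1" --pt "0 0 0 0 0 0 1" --force 40

```text
time: 5.7
position: [514.0, -338.7, 176.1]
eef_rot: [[-0.2, 0.98, 0.001], [0.98, 0.2, -0.001], [-0.001, 0.001, -1.0]]
ft_force: [0.0, -0.2, 6.0]
finger_gap: 27.2
finger_force: 40.1
```

Emit:
jog_arm --pt "0 0 -0.5 0 0 0 1" --pt "0 0 -1 0 0 0 1" --pt "0 0 -1 0 0 0 1" --pt "1 0 0 0 0 0 1" --pt "1 0 0 0 0 0 1" --pt "1 0 0 0 0 0 1" --pt "1 0 0 0 0 0 1" --pt "1 0 0 0 0 0 1" --pt "1 0 0 0 0 0 1" --pt "1 -0.1 0 0 0 0 1" --pt "1 0 0 0 0 0 1" --pt "1 0 0 0 0 0 1" --pt "0 0 0 0 0 0.6 1" --pt "0 0 0 0 0 0 1" --pt "0 0 0 0 0 0 1"

```text
time: 7.58
position: [456.8, -74.9, 250.7]
eef_rot: [[-0.139, 0.99, 0.0], [0.99, 0.139, -0.0], [-0.0, 0.0, -1.0]]
ft_force: [0.1, -0.0, -0.6]
finger_gap: 27.0
finger_force: 39.5
```

Run:
```python
from h import *
import cv2
go(456,-75,182,8.1)
a=viewer.get_image('top');b=viewer.get_image('scene')
o=np.zeros((600,800,3),np.uint8)
o[:,:400]=cv2.resize(a[180:330,250:350],(400,600));o[:,400:]=cv2.resize(b[200:350,270:370],(400,600));cv2.imwrite('pics/p1.png',o)
```

```text
t 7.58 pos [456.8 -74.9 250.7] yang 8.0 tilt [ 0.0005 -0.0001] gap 27.0 units [ 0.   -0.03  2.29] turn -0.01
```

View pics/p1.png

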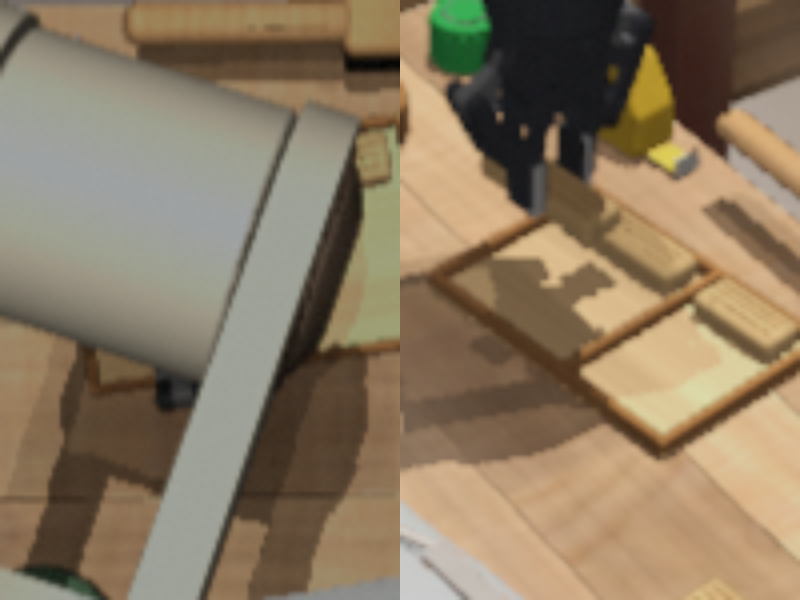

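The tenon is held level above the long bay, parallel to the sample. I'll lower it.

Emit:
jog_arm --pt "0 0 1 0 0 0 1" --pt "0 0 0.6 0 0 0 1" --pt "0 0 0.4 0 0 0 1" --pt "0 0 0.25 0 0 0 1" --pt "0 0 0 0 0 0 1"

```text
time: 8.3
position: [456.8, -74.8, 182.6]
eef_rot: [[-0.139, 0.99, -0.0], [0.99, 0.139, 0.0], [0.0, -0.0, -1.0]]
ft_force: [0.7, -0.2, -0.3]
finger_gap: 27.2
finger_force: 39.5
```

Emit:
jog_arm --pt "0 0 0.04 0 0 0 0.1" --pt "0 0 0 0 0 0 0.1" --pt "0 0 0 0 0 0 0.1" --pt "0 0 0 0 0 0 0.1" --pt "0 0 -0.4 0 0 0 0.1" --pt "0 0 -1 0 0 0 -0.5" --pt "0 0 -1 0 0 0 -0.5" --pt "0 0 0 0 0 0 -0.5" --pt "0 0 0 0 0 0 -0.5"

```text
time: 9.43
position: [456.6, -74.6, 253.5]
eef_rot: [[-0.138, 0.99, 0.0], [0.99, 0.138, 0.0], [0.0, 0.0, -1.0]]
ft_force: [-0.7, 0.3, 0.6]
finger_gap: 63.9
finger_force: 0.0
```

Run:
```python
from h import *
go(388,-340,175.5,4.6)
```

```text
t 9.43 pos [456.6 -74.6 253.5] yang 8.0 tilt [0.     0.0001] gap 63.9 units [-8.44 -3.49  2.6 ] turn 0.56
```

Emit:
jog_arm --pt "-0.94 -0.39 0 0 0 0 -0.5" --pt "-0.94 -0.39 0 0 0 0 -0.5" --pt "-0.94 -0.39 0 0 0 0 -0.5" --pt "-0.94 -0.39 0 0 0 0 -0.5" --pt "-0.94 -0.39 0 0 0 0 -0.5" --pt "-0.94 -0.39 0 0 0 0 -0.5" --pt "-0.94 -0.39 0 0 0 0 -0.5" --pt "-0.94 -0.39 0 0 0 0 -0.5" --pt "-0.92 -0.37 0 0 0 0 -0.5" --pt "0 0 0 0 0 0.6 -0.5" --pt "0 0 0 0 0 0 -0.5" --pt "0 0 0 0 0 0 -0.5"

```text
time: 10.92
position: [388.1, -339.6, 253.1]
eef_rot: [[-0.078, 0.997, -0.0], [0.997, 0.078, 0.001], [0.001, -0.0, -1.0]]
ft_force: [-0.6, -0.4, -0.5]
finger_gap: 64.0
finger_force: 0.0
```

Run:
```python
from h import *
import cv2
go(388,-340,175.5,4.6)
a=viewer.get_image('top');b=viewer.get_image('scene')
o=np.zeros((600,800,3),np.uint8)
o[:,:400]=cv2.resize(a[180:330,250:350],(400,600));o[:,400:]=cv2.resize(b[230:380,280:380],(400,600));cv2.imwrite('pics/p2.png',o)
```

```text
t 10.93 pos [ 388.1 -339.6  253.1] yang 4.5 tilt [-0.0005  0.0007] gap 64.0 units [-0.01 -0.    2.59] turn -0.02
```

View pics/p2.png

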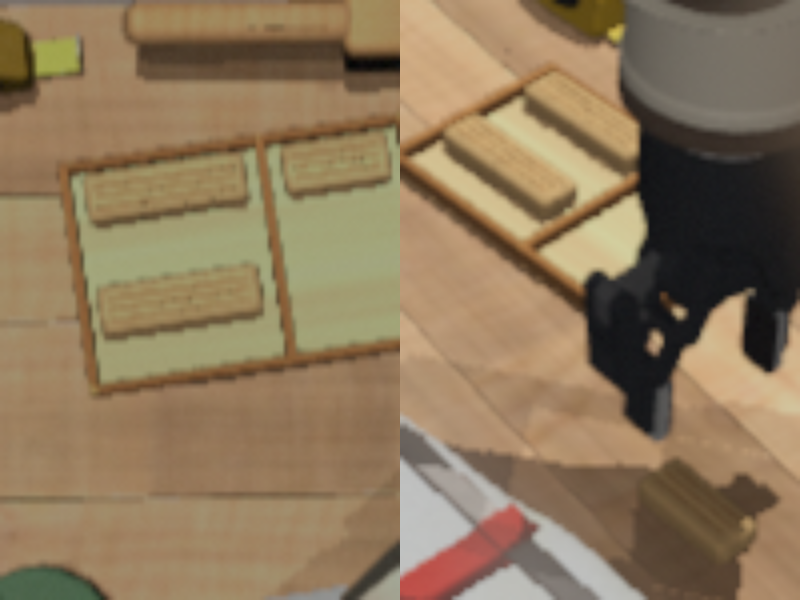

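The long tenon lies flat in the long bay, parallel to the sample, at crop (180,300). The gripper is above the short tenon, so I'll grasp it.

Emit:
jog_arm --pt "0 0 1 0 0 0 -0.5" --pt "0 0 0.8 0 0 0 -0.5" --pt "0 0 0.5 0 0 0 -0.5" --pt "0 0 0.29 0 0 0 -0.5" --pt "0 0 0 0 0 0 -0.5" --pt "0 0 0 0 0 0 1" --pt "0 0 0 0 0 0 1" --pt "0 0 0 0 0 0 1" --pt "0 0 0 0 0 0 1" --pt "0 0 0 0 0 0 1" --pt "0 0 0 0 0 0 1" --pt "0 0 -0.5 0 0 0 1" --pt "0 0 -1 0 0 0 1" --pt "0 0 -1 0 0 0 1" --pt "0 0 0 0 0 0 1" --force 40

```text
time: 12.9
position: [388.5, -340.3, 254.0]
eef_rot: [[-0.076, 0.997, 0.003], [0.997, 0.076, -0.004], [-0.004, 0.003, -1.0]]
ft_force: [0.1, -0.5, 0.2]
finger_gap: 26.9
finger_force: 39.5
```

Run:
```python
from h import *
go(469.6,-169.1,182,8.1)
```

```text
t 12.9 pos [ 388.5 -340.3  254. ] yang 4.4 tilt [ 0.0031 -0.0035] gap 26.9 units [5.49 3.12 2.39] turn -0.62
```

Emit:
jog_arm --pt "0.92 0.52 0 0 0 0 1" --pt "0.92 0.52 0 0 0 0 1" --pt "0.92 0.52 0 0 0 0 1" --pt "0.92 0.52 0 0 0 0 1" --pt "0.91 0.52 0 0 0 0 1" --pt "0.9 0.52 0 0 0 -0.62 1" --pt "0 0 0 0 0 0 1" --pt "0 0 0 0 0 0 1"

```text
time: 13.9
position: [468.8, -168.8, 250.8]
eef_rot: [[-0.14, 0.99, -0.0], [0.99, 0.14, -0.0], [0.0, -0.0, -1.0]]
ft_force: [-0.4, 0.1, -0.4]
finger_gap: 26.8
finger_force: 39.5
```

Emit:
jog_arm --pt "0 0 1 0 0 0 1" --pt "0 0 0.6 0 0 0 1" --pt "0 0 0.4 0 0 0 1" --pt "0 0 0.25 0 0 0 1" --pt "0 0 0 0 0 0 1"

```text
time: 14.52
position: [468.9, -168.8, 183.2]
eef_rot: [[-0.14, 0.99, -0.0], [0.99, 0.14, 0.0], [0.0, -0.0, -1.0]]
ft_force: [-0.2, 0.2, -0.1]
finger_gap: 26.8
finger_force: 39.5
```

Emit:
jog_arm --pt "0 0 0.04 0 0 0 0.1" --pt "0 0 0 0 0 0 0.1" --pt "0 0 0 0 0 0 0.1" --pt "0 0 0 0 0 0 0.1" --pt "0 0 -0.4 0 0 0 0.1" --pt "0 0 -1 0 0 0 -1" --pt "0 0 -1 0 0 0 -1" --pt "0 0 -1 0 0 0 -1" --pt "0 0 -1 0 0 0 -1" --pt "0 0 -1 0 0 0 -1" --pt "0 0 -1 0 0 0 -1" --pt "0 0 0 0 0 0 -1" --pt "0 0 0 0 0 0 -1"

```text
time: 16.15
position: [468.7, -168.5, 374.0]
eef_rot: [[-0.141, 0.99, -0.0], [0.99, 0.141, 0.0], [0.0, -0.0, -1.0]]
ft_force: [0.2, -0.4, -0.1]
finger_gap: 85.3
finger_force: 0.0
```

Run:
```python
from h import *
go(441,137.5,340,8)
```

```text
t 16.15 pos [ 468.7 -168.5  374. ] yang 8.1 tilt [-0.0002  0.0002] gap 85.3 units [10.23  0.52  1.13] turn 0.01
```

Emit:
jog_arm --pt "1 0.05 0 0 0 0 -1" --pt "1 0.05 0 0 0 0 -1" --pt "1 0.05 0 0 0 0 -1" --pt "1 0.05 0 0 0 0 -1" --pt "1 0.05 0 0 0 0 -1" --pt "1 0.05 0 0 0 0 -1" --pt "1 0.05 0 0 0 0 -1" --pt "1 0.05 0 0 0 0 -1" --pt "1 0.05 0 0 0 0 -1" --pt "1 0.05 0 0 0 0 -1" --pt "0.23 0 0 0 0 0 -1" --pt "0 0 0 0 0 0 -1" --pt "0 0 0 0 0 0 -1"

```text
time: 17.77
position: [440.8, 136.7, 373.9]
eef_rot: [[-0.14, 0.99, -0.0], [0.99, 0.14, -0.0], [-0.0, -0.0, -1.0]]
ft_force: [0.2, 0.4, -0.4]
finger_gap: 85.4
finger_force: 0.0
```

Run:
```python
from h import *
import cv2
go(441,137.5,310,8)
a=viewer.get_image('top');b=viewer.get_image('scene')
o=np.zeros((600,800,3),np.uint8)
o[:,:400]=cv2.resize(a[190:310,260:340+0] if 0 else a[190:310,280:360],(400,600));o[:,400:]=cv2.resize(b[120:270,200:300],(400,600));cv2.imwrite('pics/p3.png',o)
```

```text
t 17.77 pos [440.8 136.7 373.9] yang 8.0 tilt [-0.0004 -0.0002] gap 85.4 units [0.03 0.01 2.13] turn 0.01
```

View pics/p3.png

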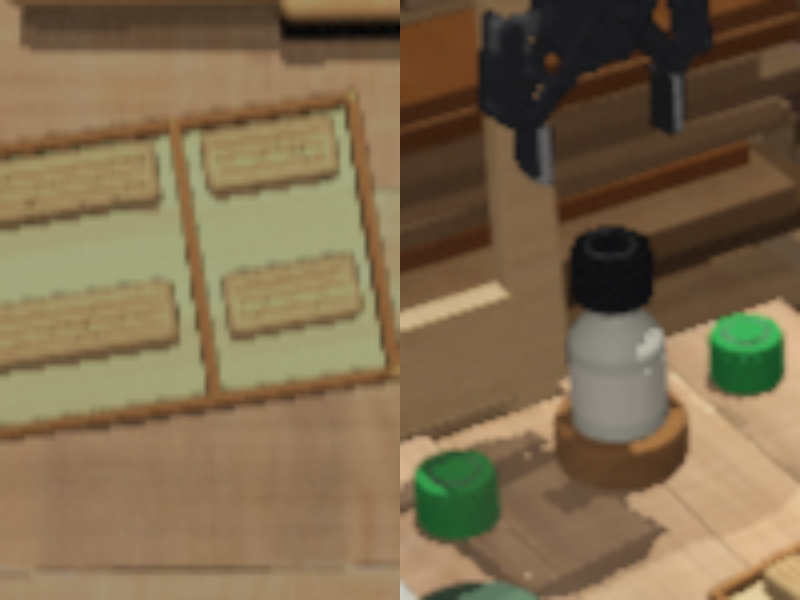

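Both tenons lie in their own bays, in line with the samples, and the open gripper stands centred over the black cap. I'll descend and grip it.

Emit:
jog_arm --pt "0 0 1 0 0 0 -1" --pt "0 0 0.8 0 0 0 -1" --pt "0 0 0.7 0 0 0 -1" --pt "0 0 0.4 0 0 0 -1" --pt "0 0 0 0 0 0 -1" --pt "0 0 0 0 0 0 1" --pt "0 0 0 0 0 0 1" --pt "0 0 0 0 0 0 1" --pt "0 0 0 0 0 0 1" --pt "0 0 0 0 0 0 1" --pt "0 0 0 0 0 0 1" --force 80

```text
time: 19.25
position: [440.9, 137.4, 287.6]
eef_rot: [[-0.141, 0.99, 0.001], [0.99, 0.141, 0.0], [0.0, 0.001, -1.0]]
ft_force: [1.7, -0.3, 5.0]
finger_gap: 47.0
finger_force: 81.3
```

Emit:
jog_arm --pt "0 0 0.1 0 0 0 1" --pt "0 0 0.08 0 0 0 1" --pt "0 0 0 0 0 0 1" --pt "0 0 0 0 0 0 1" --force 80

```text
time: 19.75
position: [440.9, 137.4, 282.5]
eef_rot: [[-0.141, 0.99, 0.001], [0.99, 0.141, 0.0], [0.0, 0.001, -1.0]]
ft_force: [0.1, -0.5, 8.4]
finger_gap: 47.0
finger_force: 81.6
```

Emit:
jog_arm --pt "0 0 0.05 0 0 0 1" --pt "0 0 0 0 0 0 1" --pt "0 0 0 0 0 0 1"

```text
time: 20.12
position: [440.9, 137.3, 281.1]
eef_rot: [[-0.141, 0.99, 0.002], [0.99, 0.141, 0.0], [-0.0, 0.002, -1.0]]
ft_force: [-1.2, -0.9, 9.9]
finger_gap: 46.8
finger_force: 81.6
```

Emit:
jog_arm --pt "0 0 0 0 0 -0.5 1" --pt "0 0 0 0 0 -0.8 1" --pt "0 0 0 0 0 -0.8 1" --pt "0 0 0 0 0 -0.8 1" --pt "0 0 0 0 0 0 1"

```text
time: 20.75
position: [441.0, 137.4, 281.1]
eef_rot: [[-0.431, 0.902, 0.002], [0.902, 0.431, 0.0], [-0.001, 0.002, -1.0]]
ft_force: [0.7, -1.0, 10.5]
finger_gap: 47.1
finger_force: 81.7
```

Run:
```python
from h import *
go(441,137.4,281);s=env.state();print(s["ft_force"],s["ft_torque"])
```

```text
t 20.75 pos [441.  137.4 281.1] yang 25.6 tilt [0.0019 0.0003] gap 47.1 units [0. 0. 0.] turn None
[ 0.69312854 -0.95869854 10.48994689] [-0.06435193 -0.14662839 -0.03013328]
```

Emit:
jog_arm --pt "0 0 0 0 0 -0.8 1" --pt "0 0 0 0 0 -0.8 1" --pt "0 0 0 0 0 -0.8 1" --pt "0 0 0 0 0 -0.8 1" --pt "0 0 0 0 0 -0.8 1" --pt "0 0 0 0 0 -0.8 1" --pt "0 0 0 0 0 -0.8 1" --pt "0 0 0 0 0 -0.8 1" --pt "0 0 0 0 0 -0.8 1" --pt "0 0 0 0 0 -0.8 1" --pt "0 0 0 0 0 -0.8 1" --pt "0 0 0 0 0 -0.8 1" --pt "0 0 0 0 0 -0.8 1" --pt "0 0 0 0 0 0 1" --pt "0 0 0 0 0 0 1"

```text
time: 22.62
position: [441.0, 137.4, 281.1]
eef_rot: [[-0.999, 0.037, 0.002], [0.037, 0.999, 0.0], [-0.002, 0.0, -1.0]]
ft_force: [0.7, 0.4, 9.6]
finger_gap: 46.9
finger_force: 81.7
```

Run:
```python
from h import *
go(441,137.4,281);s=env.state();print(s["ft_force"],s["ft_torque"])
```

```text
t 22.62 pos [441.  137.4 281.1] yang 87.9 tilt [0.0018 0.0004] gap 46.9 units [-0. -0.  0.] turn None
[0.70286293 0.40068718 9.6491824 ] [-0.00390557 -0.13703072 -0.00491051]
```

Emit:
jog_arm --pt "0 0 -0.15 0 0 0 1" --pt "0 0 -0.15 0 0 0 1" --pt "0 0 0 0 0 0 1"

```text
time: 23.0
position: [440.8, 137.4, 289.7]
eef_rot: [[-0.999, 0.037, 0.001], [0.037, 0.999, 0.0], [-0.001, 0.0, -1.0]]
ft_force: [1.4, 0.7, 3.4]
finger_gap: 47.2
finger_force: 81.4
```

Emit:
jog_arm --pt "0 0 -0.3 0 0 0 1" --pt "0 0 -0.5 0 0 0 1" --pt "0 0 -0.5 0 0 0 1" --pt "0 0 -0.5 0 0 0 1" --pt "0 0 -0.5 0 0 0 1" --pt "0 0 -0.3 0 0 0 1" --pt "0 0 0 0 0 0 1" --pt "0 0 0 0 0 0 1" --pt "0 0 0 0 0 0 1" --pt "0 0 0 0 0 0 1"

```text
time: 24.25
position: [440.6, 137.3, 366.9]
eef_rot: [[-0.999, 0.037, -0.001], [0.037, 0.999, 0.0], [0.001, 0.0, -1.0]]
ft_force: [-0.3, 0.5, -0.9]
finger_gap: 47.2
finger_force: 82.0
```

Run:
```python
from h import *
import cv2
go(441,137.4,281)
a=viewer.get_image('top');b=viewer.get_image('scene')
o=np.zeros((600,800,3),np.uint8)
o[:,:400]=cv2.resize(a[190:310,260:340],(400,600));o[:,400:]=cv2.resize(b[120:270,200:300],(400,600));cv2.imwrite('pics/p4.png',o)
```

```text
t 24.25 pos [440.6 137.3 366.9] yang 87.9 tilt [-0.0005  0.0001] gap 47.2 units [-0.01  0.    2.86] turn None
```

View pics/p4.png

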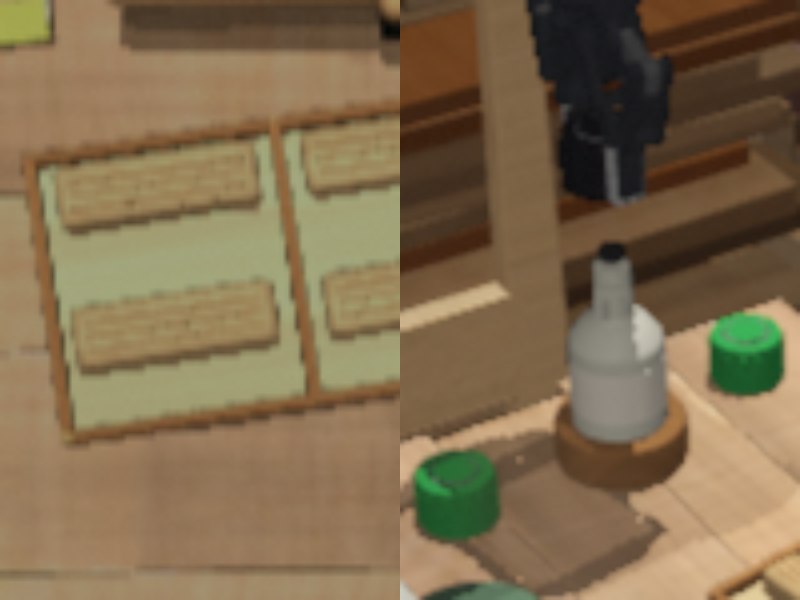

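The bottle neck is bare and the cap is held upright above it. The tenons still lie in their bays, so I'm handing in.

```bash
python3 -c "
from workcell import env
print(env.sign_off())"
```

```text
the job is handed in; nothing more can be done
None
```

I handed the job in at 24.3 s: both tenons lie flat and released in their own bays, and the cap was pressed, twisted about 80° and is held upright about 8 cm above its seat; the sign-off returned no verdict.

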